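# Close a cryogenic relief valve: gasket, then sprung cap pressed home and held

### The job

Close up the relief valve in the fixture: lay the larger of the two white nylon gaskets flat on its square top flange, round the raised lip, and let go of it, then bring the brass cap over, its sides square to the flange so that the bolt holes line up, and find the spindle with the bore in its underside until it drops on. Press the cap down against the spring until it is fully home on the gasket, and finish while still holding it pressed down: nothing is let go at the end, since the spring would lift it before the screws go in. Leave the other things on the bench where they lie.

Things in the scene. Friction and masses are not known exactly. Their poses are not given: they have to be found in the camera images.
- valve: nickel-plated relief valve body strapped into a fixture bolted to the bench (fixed, but stands elsewhere and turned in every run). Base plate 150 x 90 x 12 mm; pipe ports along its x axis. Origin: centre of the base plate's underside, on the bench; z up. Square top flange 64 x 64 mm, sides along x and y, a bolt hole at each corner (25.5 mm from the centre in x and y)
- flange_face (a point): centre of the flange's flat top face, 84 mm above the bench, axes as the valve. Round it rises a lip, 36 mm diameter at its foot, tapering to 31 mm, 3.6 mm high; within it the sprung brass spring cup, 25 mm diameter, round the spindle
- spring_cup (a joint): how far the brass spring cup round the spindle is pressed down, 0 (up, its top 16 mm above the flange face) to 0.010 m (down, its top 6 mm above the flange face, level with the top of a gasket laid there). Its spring pushes up with 8 N at 0, rising to 14 N at 0.010
- gasket: the larger white nylon gasket: flat ring, 54 mm outer diameter, 38 mm hole, 6 mm thick, 14 g, lying flat on the bench. Its hole drops over the valve's lip with 1 mm to spare all round. Origin: centre of its underside
- spare_gasket: the smaller white nylon gasket, which belongs to another valve: 42 mm outer diameter, 24 mm hole, 6 mm thick. Origin: centre of its underside. Leave it alone
- cap: squat brass cap standing upright on the bench, 0.4 to 0.6 kg. Flange 64 x 64 x 10 mm, bolt hole at each corner; round shoulder, 44 mm diameter, up to 15 mm; square head 28 x 28 mm up to 46 mm; sides along its x and y. Home, its underside lies on the gasket, 6 mm above the flange face; unpressed, the spring holds it 10 mm higher. Any of the four square ways is right. Origin: centre of underside
- spindle_tip (a point): tip of the valve's fixed upright spindle, 12 mm diameter with a 1 mm chamfer, 30 mm above the middle of the flange face. The gasket passes over it and the cap's bore fits over it
- cap_bore (a point): mouth of the blind bore in the middle of the cap's underside (same point as the cap's origin): 14.5 mm diameter, 28 mm deep, 1.2 mm chamfer; it fits over the spindle with 1.25 mm to spare all round. It is out of sight, under the cap
- spanner: chrome open-end spanner, 180 mm long, 6 mm thick, lying on the bench. Origin: its middle, on the bench. Leave it alone
- globe_valve: finished nickel-plated globe valve standing upright on the bench, 152 mm tall, black handwheel of 70 mm diameter, 0.9 kg. Origin: centre of its foot. Leave it alone
- screwdriver: screwdriver with a black handle, 200 mm long, lying on the bench. Leave it alone
- leak_fluid: clear plastic bottle, 52 mm diameter, 130 mm tall, standing at the right of the bench. Origin: centre of its base. Leave it alone
Not all that is in view belongs to the job. Leave any purple look-alike of the gasket alone. Of the things shaped like the cap, the brass one is meant.

How it is judged (in metres and radians):
On the way, in this order (a step that is already met when the one before it is completed fails the run):
1. the larger gasket lies flat on the valve's flange, round the lip, and is let go (horizontal distance between gasket and flange_face below 0.004 m and z of gasket in the frame of flange_face between -0.002 and 0.002 m and angle between gasket's own z axis and vertical below 0.06 rad and contact force between the fingers and gasket below 0.1 N), for 0.2 s.
2. the cap has dropped over the spindle above the gasket (horizontal distance between each of cap, gasket and flange_face below 0.004 m and z of cap in the frame of flange_face below 0.024 m and angle between cap's own z axis and vertical below 0.15 rad), for 0.1 s.
At the end, for the whole second after the job is handed in: Larger gasket flat on the flange, centred within 4 mm. Cap home on it: underside 6 mm above the flange face within 2 mm, centred within 4 mm, level within 0.06 rad, square within 0.09 rad (any of four ways), spring cup down over 8 mm, over 0.5 N on the gasket, fingers still holding it (over 3 N) (horizontal distance between each of gasket, cap and flange_face below 0.004 m and z of gasket in the frame of flange_face between -0.002 and 0.002 m and angle between each of gasket, cap's own z axis and vertical below 0.06 rad and z of cap in the frame of flange_face between 0.004 and 0.008 m and (angle between the x axis of cap and the x axis of valve, either way round below 0.09 rad or angle between the x axis of cap and the y axis of valve, either way round below 0.09 rad) and value of joint spring_cup above 0.008 m and contact force between cap and gasket above 0.5 N and contact force between the fingers and cap above 3 N); the arm keeps its last pose, push and grip.
It fails at once if the smaller gasket is pushed more than 30 mm from its place (distance of spare_gasket from where it was at the start of the episode above 0.03 m).
It fails at once if the spanner is pushed more than 30 mm from its place (distance of spanner from where it was at the start of the episode above 0.03 m).
It fails at once if the finished globe valve is pushed more than 30 mm from its place (distance of globe_valve from where it was at the start of the episode above 0.03 m).
It fails at once if the screwdriver is pushed more than 30 mm from its place (distance of screwdriver from where it was at the start of the episode above 0.03 m).
It fails at once if the bottle is pushed more than 30 mm from its place (distance of leak_fluid from where it was at the start of the episode above 0.03 m).
It also fails if it takes over 64 s, if anything falls off the work surface, if the arm or the gripper's body presses on something with over 40 N, if the wrist force passes 120 N, or if a joint passes its speed limit or range.

### The arm

A 6-joint arm with a two-finger parallel gripper is mounted at the origin on the work surface. World frame = base frame: x ahead of the robot, y to its left, z up, the work surface at z = 0. Lengths are in mm, angles in degrees, forces in N, time in s.
With the tool pointing down it reaches from about 300 to 875 mm from the base axis. Payload 6.4 kg.
Tool frame: the origin (TCP) lies at the very end of the fingers, on their centre line; the grasp point (between the pads) lies 19 mm behind it; z points along the fingers, y is the direction in which the jaws open and shut (so a half turn about z gives the same grasp; the last joint's range is limited). The gripper opens to 85 mm and grips with 20 to 120 N. Pads are 22 mm wide; open, the fingers measure 114 mm over their backs; the gripper's body (76 mm by 85 mm) begins 54 mm behind the grasp point. The pads swing forward as they close: fully open they stand 13 mm farther back than shut.
Start: joints at [-81.492, 10.359, 92.074, -0, 77.567, -11.82], TCP at [199.773, -539.196, 231.288] pointing down, gripper open.
Joint ranges: [-171.53, 171.53], [-51.25, 118.39], [17.06, 147.69], [-65.23, 245.23], [0, 150.52], [-178.68, 178.68]. Speed limits (degrees/s): [147.25, 147.25, 172.46, 180, 180, 180].

### API

Orientations are given as a 3x3 rotation matrix whose columns are the frame's x, y, z axes.
In Python, from plant import read_state, read_camera, job_done, look_for, spot_point gives the robot as it stands.
- The arm moves only by the tool play_rows, never from a script. Its argument "commands" is a list of rows, each a list of 3 entries, a list of its own where there are three numbers: the closure in counts, from 0 (fully open) to 255 (shut), then the shift along the tool's x, y, z in m, then the turn about the tool's z in degrees. A call has 1 to 12 rows; each row is the pose to reach, as a shift and turn from the pose commanded when the call began, along the tool's axes at that moment; what a row does not reach only later rows make up. A row lasts 1/12 s, in which the tool goes at most 41.7 mm and 7.16 degrees, less where a joint would pass 70% of its speed; a pose out of reach is approached as far as the arm can. A call with a gripper value outside its range is refused whole. The fingers move at their own pace and stop on an object; "newtons" is the grip in N (left out, the last holds). Time passes only in rows, so rows that repeat a pose let the fingers close. It gives the time, the measured TCP pose, the force and the opening at its end, in the units of the state.
- read_state(): the state, without advancing time (a new reading comes with each control period).
- read_camera(name): name is "scene" or "top"; returns a dict with "image" (480x640x3 uint8, red, green, blue), "fx", "fy", "cx", "cy" (pixels), "camera_from_world" (4x4, takes a point from world to camera coordinates). Camera axes: x right, y down, z forward; pixel columns grow to the right and rows downward; lengths in mm; the calibration is good to about 2 mm. A picture is of the moment at which its call begins. There is no depth.
- job_done(): hands the job in, once; it reports no verdict.
Trained networks look in a picture, given as the dict that the camera call returned (one of the last four; its "shot" number tells which), for a name from the list of things; names that differ only in an ending like _2 or _b are one class to them, and where a whole thing is asked for, a point or a joint stands for the part that bears it (a point fixed in the world has none). Each returns a list of dicts, best first, with "p" (0 to 1); they miss things now and then, are a little off and sometimes report something else, mostly with a low value. They report only what shows in the picture. A call takes as long as a camera call. They do not tell look-alikes from the thing itself.
- look_for(picture, thing): "centre" ([x, y, z] in mm, in the coordinates of the camera as it stood for that picture, good to about 4 mm: the middle of the surface that is visible of it).
- spot_point(picture, thing): "centre" ([x, y, z] in mm, in the coordinates of the camera as it stood for that picture, good to about 4 mm: a listed point, or the origin of a listed thing).
The state is a dict: "clock": time; "q": joint angles; "qvel": joint speeds; "tau": joint torques, N m; "eef_pos": TCP position; "tool_rot": TCP orientation; "contact_force": force on the tool from outside, world axes, zero at the start; "moment": the same for the moment, N m; "gripper_width": opening from 0.0 (shut) to 1.0 (fully open).
Only numpy, scipy, OpenCV 4.12 (cv2) and the standard library are available. Lean on these libraries where they do the work, as an engineer would, in place of code of your own. Each camera call takes 0.05 s, during which the arm holds its last target.

## Working session

There is one attempt and no reset: what is moved stays moved. The work goes in short steps, Python scripts to look and compute and a tool call to move; the robot and the scene stay as the last step left them, time stands still between calls to the robot, and variables do not carry over. Pictures are saved under pics/ and viewed, and the job is handed in when it is done.

Besides the shell and the picture viewer there is one more tool, called after ">>>" as name([rows], argument=value, ...), one row to a line, values as JSON. play_rows: Moves the arm, as the interface text tells. Its arguments: {"type":"object","properties":{"commands":{"type":"array"},"newtons":{"type":"number"}},"required":["commands"]}

```bash
ls; mkdir -p pics
cat > h.py <<'E'
import numpy as np, cv2
from plant import read_state, read_camera, job_done, look_for, spot_point
def save(p,n,crop=None,s=1):
    im=cv2.cvtColor(p["image"],cv2.COLOR_RGB2BGR)
    if crop: im=im[crop[1]:crop[3],crop[0]:crop[2]]
    if s!=1: im=cv2.resize(im,None,fx=s,fy=s,interpolation=cv2.INTER_CUBIC)
    cv2.imwrite("pics/"+n,im)
def w2p(p,X):
    T=np.array(p["camera_from_world"]); c=T[:3,:3]@np.array(X,float)+T[:3,3]
    return np.array([p["fx"]*c[0]/c[2]+p["cx"],p["fy"]*c[1]/c[2]+p["cy"]])
def c2w(p,c):
    T=np.array(p["camera_from_world"]); return T[:3,:3].T@(np.array(c)-T[:3,3])
def px2w(p,uv,z):
    T=np.array(p["camera_from_world"]); R=T[:3,:3].T; o=-R@T[:3,3]
    d=R@np.array([(uv[0]-p["cx"])/p["fx"],(uv[1]-p["cy"])/p["fy"],1]); return o+d*(z-o[2])/d[2]
E
python3 - <<'E'
from h import *
s=read_state(); print({k:np.round(v,3).tolist() for k,v in s.items()})
for n in("top","scene"):
    p=read_camera(n); save(p,n+"0.png")
    T=np.array(p["camera_from_world"]); print(n,p["fx"],np.round(-T[:3,:3].T@T[:3,3]))
    for t in("gasket","spare_gasket","cap","valve","flange_face","spindle_tip","globe_valve","spanner","screwdriver","leak_fluid"):
        for d in spot_point(p,t)[:3]:
            w=c2w(p,d["centre"]); print(n,t,round(d["p"],2),np.round(w,1),np.round(w2p(p,w)))
E
```

```text
pics
{'clock': 0.0, 'q': [-81.492, 10.402, 92.13, 0.001, 77.567, -11.823], 'qvel': [0.053, -0.001, 0.029, -0.033, 0.04, 0.005], 'tau': [-0.001, -44.487, -35.134, -0.0, 0.009, -0.0], 'eef_pos': [199.694, -538.64, 230.392], 'tool_rot': [[0.938, 0.347, -0.0], [0.347, -0.938, 0.002], [0.0, -0.002, -1.0]], 'contact_force': [-0.188, 0.207, 0.27], 'moment': [-0.006, 0.017, 0.007], 'gripper_width': 0.999}
top 596.6009729748575 [ 457.  -20. 1306.]
top gasket 0.83 [ 456.5 -285.     1. ] [456. 262.]
top gasket 0.83 [ 361.6 -319.3    1.6] [473. 306.]
top gasket 0.58 [ 491.8 -187.3    1.2] [410. 248.]
top spare_gasket 0.77 [ 638.  -275.2    1.9] [448. 179.]
top cap 0.83 [549.4 313.2   2.1] [181. 228.]
top cap 0.69 [428.9 261.3   2.6] [206. 282.]
top cap 0.6 [436.3 139.    2.7] [261. 277.]
top valve 0.93 [620.7 -44.9  -1.5] [343. 191.]
top flange_face 0.56 [620.8 -45.4  85.6] [344. 186.]
top spindle_tip 0.97 [617.1 -47.5 118.9] [345. 185.]
top globe_valve 0.74 [6.668e+02 2.389e+02 4.000e-01] [214. 174.]
top globe_valve 0.69 [422.2  15.4   1. ] [318. 282.]
top spanner 0.93 [422.3  14.1   3.1] [319.
[... 364 characters left out ...]
311.]
scene spare_gasket 0.5 [ 640.3 -270.9    2.8] [264. 365.]
scene cap 0.85 [435.7 144.    2.8] [328. 198.]
scene cap 0.78 [ 4.301e+02  2.663e+02 -2.000e-01] [357. 172.]
scene cap 0.69 [553.7 316.5   6. ] [405. 185.]
scene valve 0.78 [619.4 -48.2   4.2] [329. 290.]
scene valve 0.27 [618.8 -42.4  86.9] [332. 272.]
scene flange_face 0.96 [617.8 -41.4  85.5] [332. 272.]
scene flange_face 0.49 [430.9 263.3   0.8] [357. 172.]
scene spindle_tip 0.88 [620.3 -45.6 112.5] [333. 268.]
scene globe_valve 0.89 [666.  247.2   1.8] [422. 226.]
scene spanner 0.64 [420.9  13.1   2.1] [289. 224.]
scene screwdriver 0.75 [493.3 436.3  -1.1] [413. 151.]
scene leak_fluid 0.94 [ 485.1 -460.2    0.9] [146. 378.]
```

View pics/top0.png

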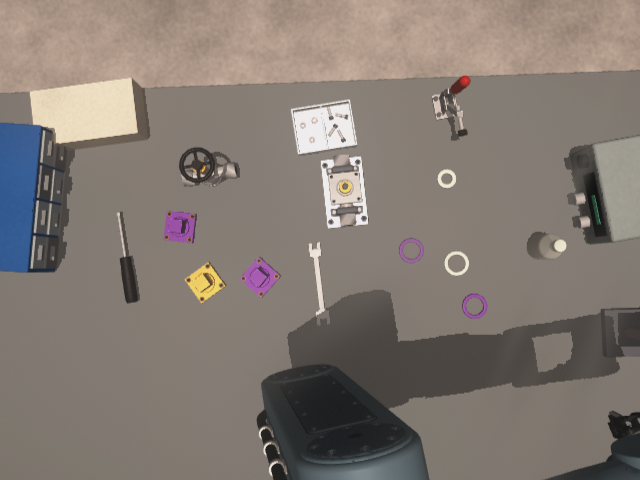

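View pics/scene0.png

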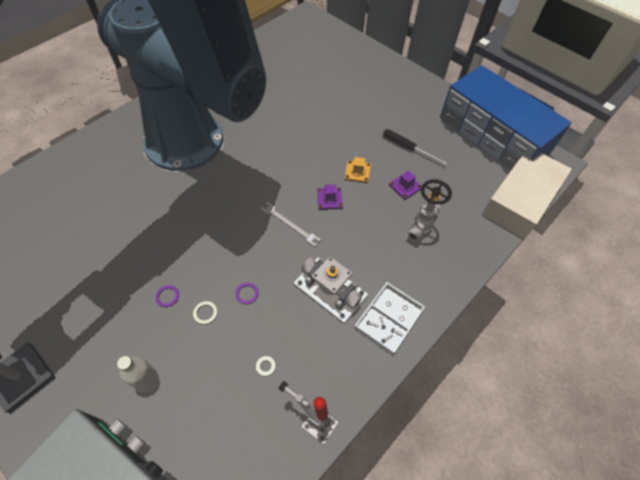

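Seen in top: white rings at (456,263), large, and (447,179), small; purple rings at (411,250) and (474,306). Brass cap at (206,283); purple caps at (180,227) and (262,277). Valve at (344,187). My choices are the ring at (456,263) and the cap at (206,283). Next I'll check both in close crops and measure them.

Run:
```python
from h import *
ims=[]
for n in("top","scene"):
    p=read_camera(n); im=p["image"].astype(int); hsv=cv2.cvtColor(p["image"],cv2.COLOR_RGB2HSV)
    for nm,X in(("gasket",(457,-283,3)),("spare",(639,-273,3))):
        u=w2p(p,X).round().astype(int); r=18
        sub=p["image"][u[1]-r:u[1]+r+1,u[0]-r:u[0]+r+1]
        g=cv2.resize(cv2.cvtColor(sub,cv2.COLOR_RGB2GRAY),None,fx=8,fy=8,interpolation=cv2.INTER_CUBIC)
        t,m=cv2.threshold(g,0,255,cv2.THRESH_OTSU)
        cs,_=cv2.findContours(m,cv2.RETR_EXTERNAL,cv2.CHAIN_APPROX_NONE); c=max(cs,key=cv2.contourArea)
        e=cv2.fitEllipse(c); uv=(np.array(e[0])+.5)/8-.5+u-r
        w=px2w(p,uv,4); pw=(c[:,0,:]+.5)/8-.5+u-r
        W=np.array([px2w(p,q,4)[:2] for q in pw]); (cc,rr)=cv2.minEnclosingCircle(W.astype(np.float32))
        print(n,nm,"uv",uv.round(1),"w",w.round(1),"dia",2*np.linalg.norm(W-w[:2],axis=1).mean().round(1))
    for nm,X,k in(("cap",(430,263,10),60),("valve",(620,-46,84),90)):
        u=w2p(p,X).round().astype(int); r=28 if n=="scene" or nm=="cap" else 45
        sub=p["image"][u[1]-r:u[1]+r,u[0]-r:u[0]+r]
        print(n,nm,"crop origin",u-r,"scale",560/(2*r))
        ims.append(cv2.resize(cv2.cvtColor(sub,cv2.COLOR_RGB2BGR),(400,400),interpolation=cv2.INTER_CUBIC))
    u=w2p(p,(457,-283,3)).round().astype(int)
    cv2.imwrite(f"pics/gk_{n}.png",cv2.resize(cv2.cvtColor(p["image"][u[1]-30:u[1]+30,u[0]-30:u[0]+30],cv2.COLOR_RGB2BGR),(300,300)))
cv2.imwrite("pics/c1.png",cv2.resize(np.vstack([np.hstack(ims[:2]),np.hstack(ims[2:])]),(600,600)))
```

```text
top gasket uv [456.3 263. ] w [ 455.1 -285.9    4. ] dia 52.6
top spare uv [446.4 178.2] w [ 640.6 -271.8    4. ] dia 40.6
top cap crop origin [176 254] scale 10.0
top valve crop origin [299 141] scale 6.222222222222222
scene gasket uv [204.6 311.9] w [ 456.7 -284.1    4. ] dia 53.8
scene spare uv [265.1 365.4] w [ 642.1 -269.9    4. ] dia 41.4
scene cap crop origin [329 142] scale 10.0
scene valve crop origin [304 246] scale 10.0
```

View pics/c1.png

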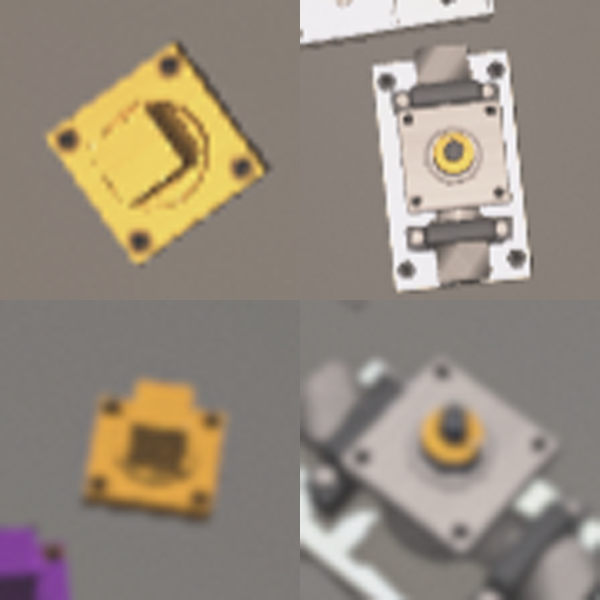

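View pics/gk_top.png

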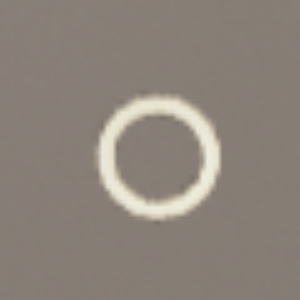

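```bash
cat > holes.py <<'E'
from h import *
def refine(p,uv):
    g=cv2.cvtColor(p["image"],cv2.COLOR_RGB2GRAY).astype(float)
    for _ in range(3):
        x0,y0=np.round(uv).astype(int); yy,xx=np.mgrid[y0-2:y0+3,x0-2:x0+3]
        a=g[y0-2:y0+3,x0-2:x0+3]; w=np.clip(np.percentile(a,60)-a,0,None)
        uv=np.array([(xx*w).sum()/w.sum(),(yy*w).sum()/w.sum()])
    return uv
def holes(p,uvs,z,d=25.5):
    W=np.array([px2w(p,refine(p,np.array(u)),z)[:2] for u in uvs]); c=W.mean(0)
    a=np.arctan2(*(W-c).T[::-1]); ang=np.degrees(np.angle(np.exp(4j*a).sum())/4+0)-45
    return c,(ang+45)%90-45,np.linalg.norm(W-c,axis=1)
E
python3 - <<'E'
from holes import *
D={"top":{"cap":((176,254),5.357,0,0,[(170,66),(67,139),(242,167),(140,240)],10),
 "flange":((299,141),3.3333,300,0,[(407,118),(490,111),(416,201),(499,192)],84)},
"scene":{"cap":((329,142),5.357,0,300,[(111,406),(211,419),(97,484),(200,498)],10),
 "flange":((304,246),5.357,300,300,[(442,372),(539,443),(363,456),(460,531)],84)}}
for n in D:
    p=read_camera(n)
    for k,(o,s,ox,oy,h,z) in D[n].items():
        uv=[((x-ox+.5)/s-.5+o[0],(y-oy+.5)/s-.5+o[1]) for x,y in h]
        c,a,r=holes(p,uv,z); print(n,k,c.round(1),"ang",round(a,1),r.round(1),"(36.1)")
E
```

```text
top cap [429.5 262.4] ang 34.1 [36.5 36.2 36.2 36.2] (36.1)
top flange [617.4 -47.2] ang 4.0 [36.3 36.3 36.4 36.2] (36.1)
scene cap [433.8 260.9] ang 34.3 [40.5 41.1 39.2 40.3] (36.1)
scene flange [619.  -45.3] ang 3.9 [37.9 36.9 36.9 37.6] (36.1)
```

```bash
cat > d.py <<'E'
from h import *
import sys
# usage: d.py x y z yaw(tool x axis, deg)
s=read_state(); R=np.array(s["tool_rot"]); p=np.array(s["eef_pos"])
t=np.array(list(map(float,sys.argv[1:4])))
yaw=np.degrees(np.arctan2(R[1,0],R[0,0]))
print("clock",round(float(s["clock"]),2),"tcp",p.round(1),"yaw",round(yaw,2),"F",np.round(s["contact_force"],1),"w",s["gripper_width"])
print("shift m",((R.T@(t-p))/1000).round(4),"turn",round((yaw-float(sys.argv[4])+180)%360-180,2))
E
python3 d.py 456 -285 100 4
```

```text
clock 1.3 tcp [ 199.8 -539.2  231.3] yaw 20.33 F [-0.6  0.8 -0.1] w 1.0030501228339028
shift m [ 0.3286 -0.1493  0.1313] turn 16.33
```

>>> play_rows([
  [0,[0.329,-0.149,0.131],16.3],
  [0,[0.329,-0.149,0.131],16.3],
  [0,[0.329,-0.149,0.131],16.3],
  [0,[0.329,-0.149,0.131],16.3],
  [0,[0.329,-0.149,0.131],16.3],
  [0,[0.329,-0.149,0.131],16.3],
  [0,[0.329,-0.149,0.131],16.3],
  [0,[0.329,-0.149,0.131],16.3],
  [0,[0.329,-0.149,0.131],16.3],
  [0,[0.329,-0.149,0.131],16.3],
  [0,[0.329,-0.149,0.131],16.3],
  [0,[0.329,-0.149,0.131],16.3],
], newtons=20)

```text
clock: 2.3
eef_pos: [456.6, -285.1, 100.3]
tool_rot: [[0.997, 0.072, -0.001], [0.072, -0.997, -0.0], [-0.001, 0.0, -1.0]]
contact_force: [-0.4, -1.0, 0.6]
gripper_width: 1.0
```

```bash
python3 d.py 456 -285 15 4
python3 - <<'E'
from h import *
for n in("top","scene"):
    p=read_camera(n); u=w2p(p,read_state()["eef_pos"]); print(n,u,w2p(p,(456,-285,3)))
    x,y=u.round().astype(int); save(p,f"a_{n}.png",(x-50,y-50,x+50,y+50),5)
E
python3 -c "
import cv2,numpy as np
cv2.imwrite('pics/a.png',cv2.resize(np.hstack([cv2.imread('pics/a_top.png'),cv2.imread('pics/a_scene.png')]),(800,400)))"
```

```text
clock 2.3 tcp [ 456.6 -285.1  100.3] yaw 4.13 F [-0.4 -1.   0.6] w 0.9996953003639828
shift m [-0.0005 -0.0001  0.0853] turn 0.13
top [466.16160146 262.14676979] [455.72680423 262.59360441]
scene [193.87751335 294.82788909] [204.10852719 312.13557952]
```

View pics/a.png

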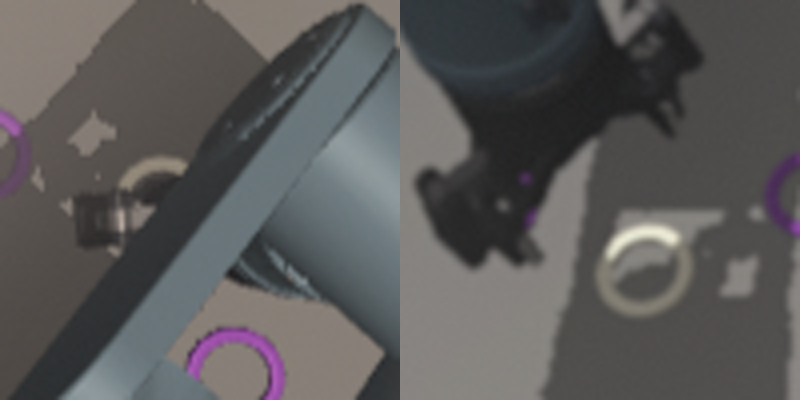

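>>> play_rows([
  [65,[0,0,0.03],0.1],
  [65,[0,0,0.06],0.1],
  [65,[0,0,0.085],0.1],
  [65,[0,0,0.095],0.1],
  [65,[0,0,0.097],0.1],
  [65,[0,0,0.097],0.1],
  [65,[0,0,0.097],0.1],
])

```text
clock: 2.98
eef_pos: [457.3, -286.7, 4.9]
tool_rot: [[0.998, 0.068, 0.002], [0.068, -0.998, -0.002], [0.002, 0.002, -1.0]]
contact_force: [-0.6, -0.1, 0.4]
gripper_width: 0.743
```

>>> play_rows([
  [65,[0,0,0.001],0],
  [65,[0,0,0.002],0],
  [65,[0,0,0.002],0],
])

```text
clock: 3.23
eef_pos: [457.0, -285.6, 2.2]
tool_rot: [[0.998, 0.069, 0.001], [0.069, -0.998, -0.001], [0.001, 0.001, -1.0]]
contact_force: [-0.3, 0.3, -0.7]
gripper_width: 0.745
```

```bash
python3 d.py 456 -285 -2 4;  python3 - <<'E'
from h import *
p=read_camera("scene"); 
x,y=w2p(p,(456,-285,10)).round().astype(int); save(p,f"b_scene.png",(x-40,y-40,x+40,y+40),6)
E
```

```text
clock 3.23 tcp [ 457.  -285.6    2.2] yaw 3.93 F [-0.3  0.3 -0.7] w 0.7446386747142347
shift m [-0.001  -0.0007  0.0042] turn -0.07
```

View pics/b_scene.png

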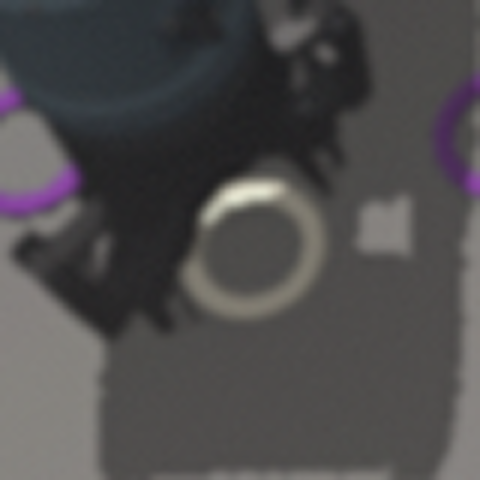

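>>> play_rows([
  [65,[-0.001,-0.0005,0.001],0],
  [65,[-0.001,-0.0005,0.002],0],
  [65,[-0.001,-0.0005,0.002],0],
])

```text
clock: 3.53
eef_pos: [455.3, -284.5, -0.9]
tool_rot: [[0.998, 0.069, -0.0], [0.069, -0.998, 0.0], [-0.0, -0.0, -1.0]]
contact_force: [0.7, -0.6, -0.8]
gripper_width: 0.746
```

>>> play_rows([
  [65,[0,0,0.001],0],
  [65,[0,0,0.001],0],
  [65,[0,0,0.001],0],
])

```text
clock: 3.78
eef_pos: [455.4, -284.7, -1.9]
tool_rot: [[0.998, 0.069, -0.0], [0.069, -0.998, 0.0], [-0.0, -0.0, -1.0]]
contact_force: [-0.2, 0.2, -0.7]
gripper_width: 0.746
```

>>> play_rows([
  [65,[0,0,0.001],0],
  [65,[0,0,0.001],0],
  [65,[0,0,0.001],0],
])

```text
clock: 4.03
eef_pos: [455.5, -284.7, -2.8]
tool_rot: [[0.998, 0.068, -0.0], [0.068, -0.998, 0.0], [-0.0, -0.0, -1.0]]
contact_force: [-0.1, -0.3, 0.4]
gripper_width: 0.747
```

>>> play_rows([
  [80,[0,0,0],0],
  [95,[0,0,0],0],
  [110,[0,0,0],0],
  [125,[0,0,0],0],
  [140,[0,0,0],0],
  [140,[0,0,0],0],
  [140,[0,0,0],0],
  [140,[0,0,0],0],
], newtons=20)

```text
clock: 4.7
eef_pos: [455.6, -284.9, -2.5]
tool_rot: [[0.998, 0.069, 0.0], [0.069, -0.998, -0.0], [0.0, 0.0, -1.0]]
contact_force: [-0.3, 0.9, 5.7]
gripper_width: 0.607
```

>>> play_rows([
  [140,[0,0,-0.01],0],
  [140,[0,0,-0.03],0],
  [140,[0,0,-0.06],0],
  [140,[0,0,-0.1],0],
  [140,[0,0,-0.14],0],
  [140,[0,0,-0.16],0],
  [140,[0,0,-0.16],0],
  [140,[0,0,-0.16],0],
])

```text
clock: 5.37
eef_pos: [456.2, -285.4, 159.2]
tool_rot: [[0.998, 0.069, 0.003], [0.069, -0.998, -0.003], [0.002, 0.003, -1.0]]
contact_force: [-0.6, 0.9, -0.4]
gripper_width: 0.605
```

```bash
python3 d.py 618.2 -46.2 160 4;  python3 - <<'E'
from h import *
p=read_camera("scene"); 
x,y=w2p(p,(456,-285,155)).round().astype(int); save(p,f"c_scene.png",(x-50,y-50,x+50,y+50),5)
E
```

```text
clock 5.37 tcp [ 456.2 -285.4  159.2] yaw 3.93 F [-0.6  0.9 -0.4] w 0.6054265711680428
shift m [ 0.178  -0.2275 -0.001 ] turn -0.07
```

View pics/c_scene.png

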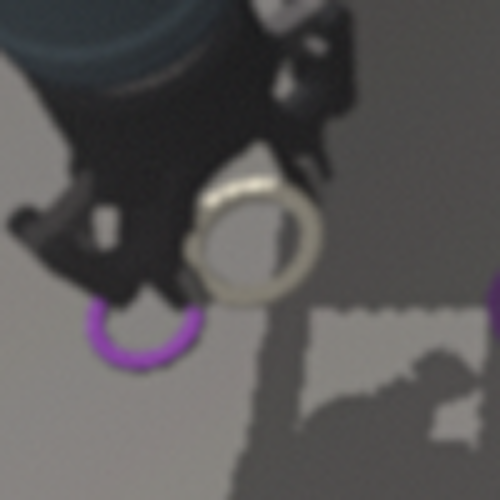

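>>> play_rows([
  [140,[0.009,-0.011,0],0],
  [140,[0.027,-0.034,0],0],
  [140,[0.048,-0.062,0],0],
  [140,[0.071,-0.091,0],0],
  [140,[0.094,-0.12,0],0],
  [140,[0.117,-0.149,0],0],
  [140,[0.139,-0.178,0],0],
  [140,[0.158,-0.203,0],0],
  [140,[0.171,-0.219,0],0],
  [140,[0.177,-0.226,0],0],
  [140,[0.178,-0.2275,0],0],
  [140,[0.178,-0.2275,0],0],
])

```text
clock: 6.42
eef_pos: [616.5, -45.6, 155.7]
tool_rot: [[0.998, 0.069, -0.003], [0.069, -0.998, 0.0], [-0.003, -0.001, -1.0]]
contact_force: [-1.0, 0.7, -0.4]
gripper_width: 0.611
```

```bash
python3 d.py 618.2 -46.2 130 4;  python3 - <<'E'
from h import *
for n in("scene","top"):
    p=read_camera(n); x,y=w2p(p,read_state()["eef_pos"]).round().astype(int); print(n,x,y); save(p,f"d_{n}.png",(x-50,y-50,x+50,y+50),6)
E
```

```text
clock 6.42 tcp [616.5 -45.6 155.7] yaw 3.97 F [-1.   0.7 -0.4] w 0.6110750158721814
shift m [0.0017 0.0008 0.0257] turn -0.03
scene 332 257
top 345 183
```

View pics/d_scene.png

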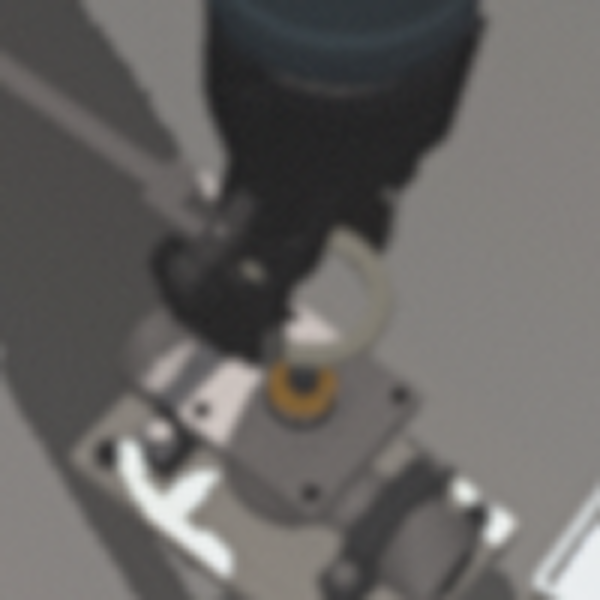

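View pics/d_top.png

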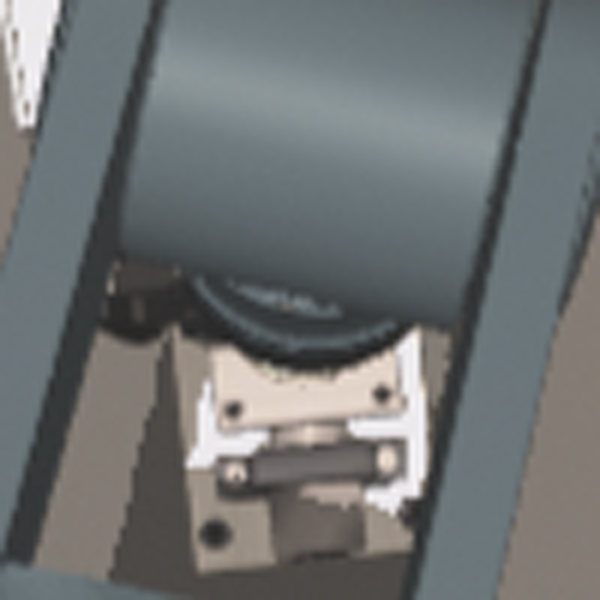

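>>> play_rows([
  [140,[0.001,0.0005,0.01],0],
  [140,[0.0017,0.0008,0.02],0],
  [140,[0.0017,0.0008,0.03],0],
  [140,[0.0017,0.0008,0.03],0],
  [140,[0.0017,0.0008,0.03],0],
  [140,[0.0017,0.0008,0.03],0],
])

```text
clock: 7.02
eef_pos: [619.1, -46.5, 127.1]
tool_rot: [[0.998, 0.068, -0.0], [0.068, -0.998, 0.0], [-0.0, -0.0, -1.0]]
contact_force: [0.1, -0.7, 0.5]
gripper_width: 0.609
```

```bash
python3 d.py 618.2 -46.2 90 4;  python3 - <<'E'
from h import *
n="scene"; p=read_camera(n); t=np.array(read_state()["eef_pos"]); x,y=w2p(p,t).round().astype(int); print(t,x,y); save(p,"e_raw.png",(x-40,y-40,x+40,y+40),7)
im=cv2.imread("pics/e_raw.png")
def P(X):
    return tuple(int(round(v)) for v in ((w2p(p,X)-(x-40,y-40)+.5)*7-.5))
B=np.array([0.8,0.95,0]) # scene bias
for dx,col in((0,(0,0,255)),):
  for r,z in((27,t[2]+8.5),(19,t[2]+8.5)):
    pts=[P(t+B+[r*np.cos(a),r*np.sin(a),8.5]) for a in np.linspace(0,2*np.pi,60)]
    for q in pts: cv2.circle(im,q,1,col,-1)
# flange holes model
c=np.array([619,-45.3]);a=np.radians(4);R=np.array([[np.cos(a),-np.sin(a)],[np.sin(a),np.cos(a)]])
for sx in(-1,1):
  for sy in(-1,1): cv2.circle(im,P([*(c+R@[25.5*sx,25.5*sy]),84]),3,(0,255,0),1)
cv2.circle(im,P([*c,114]),3,(0,255,0),1)
cv2.imwrite("pics/e.png",np.hstack([im]))
E
```

```text
clock 7.02 tcp [619.1 -46.5 127.1] yaw 3.91 F [ 0.1 -0.7  0.5] w 0.6087157749853979
shift m [-0.0009 -0.0003  0.0371] turn -0.09
[619.42837202 -46.40750023 127.51772714] 332 264
```

View pics/e.png

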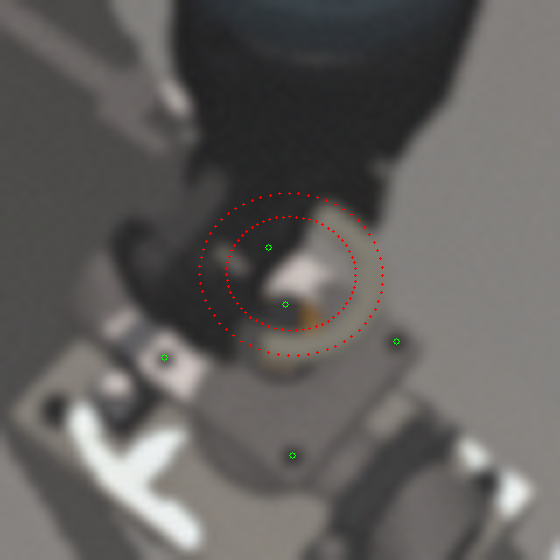

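View pics/e_raw.png

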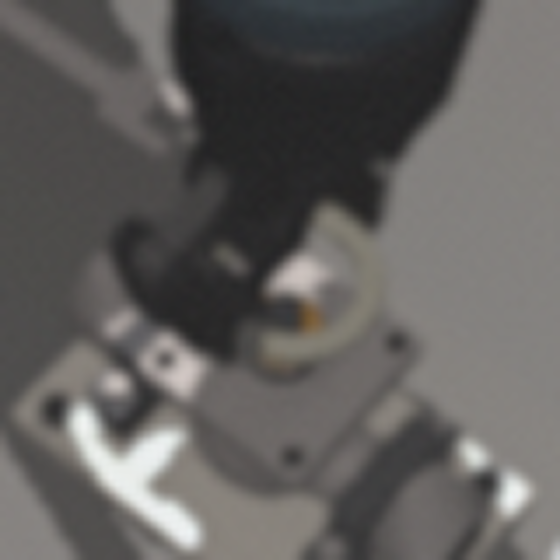

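>>> play_rows([
  [140,[-0.001,-0.0003,0.008],0],
  [140,[-0.001,-0.0003,0.02],0],
  [140,[-0.001,-0.0003,0.03],0],
  [140,[-0.001,-0.0003,0.038],0],
  [140,[-0.001,-0.0003,0.041],0],
  [140,[-0.001,-0.0003,0.041],0],
  [140,[-0.001,-0.0003,0.041],0],
  [140,[-0.001,-0.0003,0.041],0],
])

```text
clock: 7.73
eef_pos: [618.6, -46.2, 86.7]
tool_rot: [[0.998, 0.069, 0.001], [0.069, -0.998, -0.0], [0.001, 0.0, -1.0]]
contact_force: [-0.9, -0.4, -0.2]
gripper_width: 0.604
```

```bash
python3 d.py 618.2 -46.2 82 4;  python3 - <<'E'
from h import *
n="scene"; p=read_camera(n); t=np.array(read_state()["eef_pos"]); x,y=w2p(p,t).round().astype(int); print(t,x,y); save(p,"f_raw.png",(x-40,y-40,x+40,y+40),7)
E
```

```text
clock 7.73 tcp [618.6 -46.2  86.7] yaw 3.93 F [-0.9 -0.4 -0.2] w 0.6039915180836708
shift m [-0.0004  0.      0.0047] turn -0.07
[618.70387419 -46.14516306  86.87226778] 331 273
```

View pics/f_raw.png

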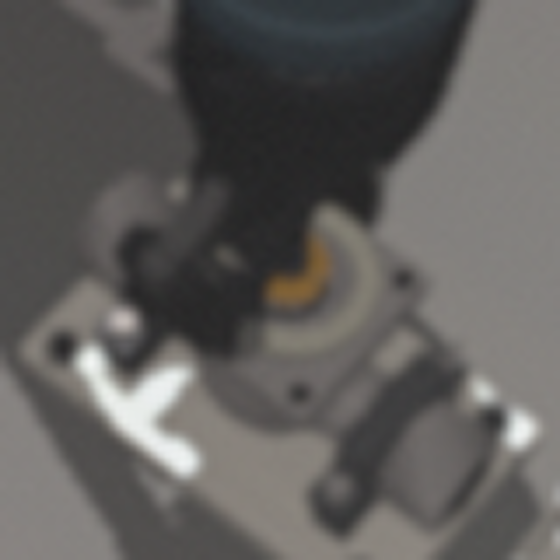

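>>> play_rows([
  [140,[-0.0003,0,0.001],0],
  [140,[-0.0003,0,0.002],0],
  [140,[-0.0003,0,0.003],0],
  [140,[-0.0003,0,0.003],0],
])

```text
clock: 8.12
eef_pos: [617.8, -46.1, 83.2]
tool_rot: [[0.998, 0.068, -0.0], [0.068, -0.998, 0.0], [-0.0, -0.0, -1.0]]
contact_force: [0.3, 0.7, -0.2]
gripper_width: 0.606
```

>>> play_rows([
  [140,[0,0,0.0005],0],
  [140,[0,0,0.001],0],
  [140,[0,0,0.001],0],
])

```text
clock: 8.37
eef_pos: [617.8, -46.0, 82.2]
tool_rot: [[0.998, 0.069, -0.0], [0.069, -0.998, 0.0], [-0.0, -0.0, -1.0]]
contact_force: [0.4, -0.7, -0.2]
gripper_width: 0.606
```

>>> play_rows([
  [140,[0,0,0.0005],0],
  [140,[0,0,0.0008],0],
  [140,[0,0,0.0008],0],
])

```text
clock: 8.62
eef_pos: [617.9, -46.0, 81.5]
tool_rot: [[0.998, 0.069, -0.0], [0.069, -0.998, 0.0], [-0.0, -0.0, -1.0]]
contact_force: [-0.7, 0.9, 0.5]
gripper_width: 0.606
```

>>> play_rows([
  [90,[0,0,0],0],
  [80,[0,0,0],0],
  [60,[0,0,0],0],
  [30,[0,0,0],0],
  [10,[0,0,-0.01],0],
  [0,[0,0,-0.03],0],
  [0,[0,0,-0.06],0],
  [0,[0,0,-0.1],0],
  [0,[0,0,-0.12],0],
  [0,[0,0,-0.12],0],
  [0,[0,0,-0.12],0],
])

```text
clock: 9.53
eef_pos: [619.1, -46.3, 204.3]
tool_rot: [[0.998, 0.069, 0.004], [0.069, -0.998, -0.001], [0.004, 0.001, -1.0]]
contact_force: [-0.6, 0.3, -0.7]
gripper_width: 1.003
```

```bash
python3 d.py 430.3 263.3 160 34.1;  python3 - <<'E'
from h import *
n="scene"; p=read_camera(n); t=np.array([618,-46,90.]); x,y=w2p(p,t).round().astype(int); print(t,x,y); save(p,"g_raw.png",(x-40,y-40,x+40,y+40),7)
E
```

```text
clock 9.53 tcp [619.1 -46.3 204.3] yaw 3.93 F [-0.6  0.3 -0.7] w 1.002565081797132
shift m [-0.1673 -0.3219  0.043 ] turn -30.17
[618. -46.  90.] 331 272
```

View pics/g_raw.png

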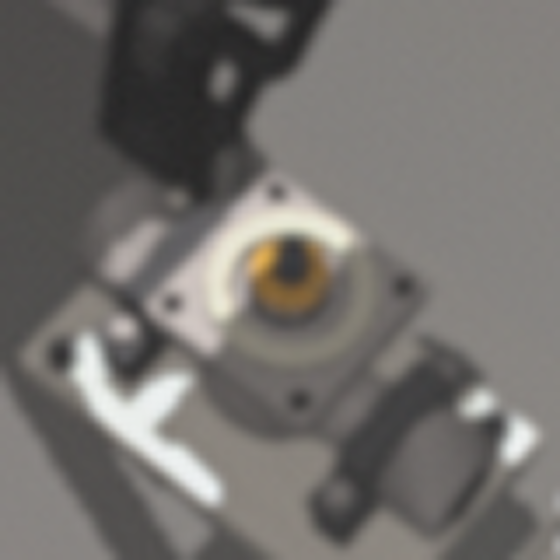

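The gasket lies on the flange round the lip and has been let go. Its outline centre is at about (288,285) in the crop, and the bolt holes' mean is at (288,295), which fits once its 6 mm height is allowed for. On to the cap.

>>> play_rows([
  [0,[-0.167,-0.322,0.1],-30.2],
  [0,[-0.167,-0.322,0.1],-30.2],
  [0,[-0.167,-0.322,0.1],-30.2],
  [0,[-0.167,-0.322,0.1],-30.2],
  [0,[-0.167,-0.322,0.1],-30.2],
  [0,[-0.167,-0.322,0.1],-30.2],
  [0,[-0.167,-0.322,0.1],-30.2],
  [0,[-0.167,-0.322,0.1],-30.2],
  [0,[-0.167,-0.322,0.1],-30.2],
  [0,[-0.167,-0.322,0.1],-30.2],
  [0,[-0.167,-0.322,0.1],-30.2],
  [0,[-0.167,-0.322,0.1],-30.2],
])

```text
clock: 10.58
eef_pos: [428.6, 263.4, 100.6]
tool_rot: [[0.827, 0.562, -0.002], [0.562, -0.827, -0.001], [-0.002, -0.0, -1.0]]
contact_force: [0.1, -0.9, 0.8]
gripper_width: 1.003
```

```bash
python3 d.py 430.3 263.3 16 34.1;  python3 - <<'E'
from h import *
n="top"; p=read_camera(n); x,y=346,187; save(p,"h_top.png",(x-40,y-40,x+40,y+40),7)
# white gasket on flange, top view
im=cv2.imread("pics/h_top.png")
u=w2p(p,(617.4,-47.2,90)); v=(u-(x-40,y-40)+.5)*7-.5
for r,z in((27,90),(19,90),(6,114)):
  for a in np.linspace(0,6.28,50):
    q=(w2p(p,(617.4+r*np.cos(a),-47.2+r*np.sin(a),z))-(x-40,y-40)+.5)*7-.5; cv2.circle(im,tuple(q.round().astype(int).tolist()),1,(0,0,255),-1)
cv2.imwrite("pics/h_top.png",im)
p=read_camera("scene"); x,y=w2p(p,(430,263,30)).round().astype(int); save(p,"h_sc.png",(x-40,y-40,x+40,y+40),6)
E
```

```text
clock 10.58 tcp [428.6 263.4 100.6] yaw 34.19 F [ 0.1 -0.9  0.8] w 1.0026643346814106
shift m [0.0015 0.001  0.0846] turn 0.09
```

View pics/h_top.png

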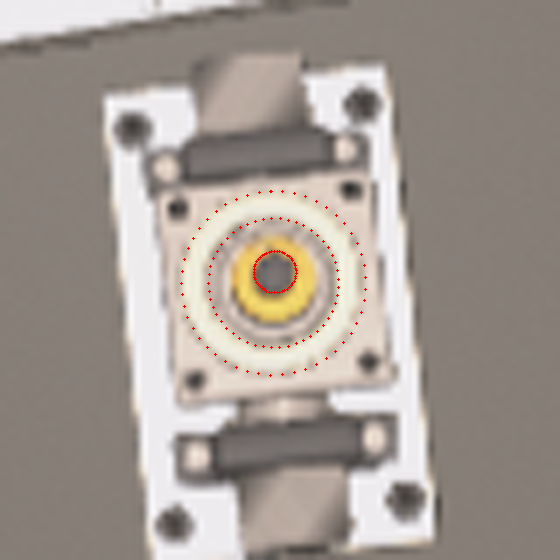

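View pics/h_sc.png

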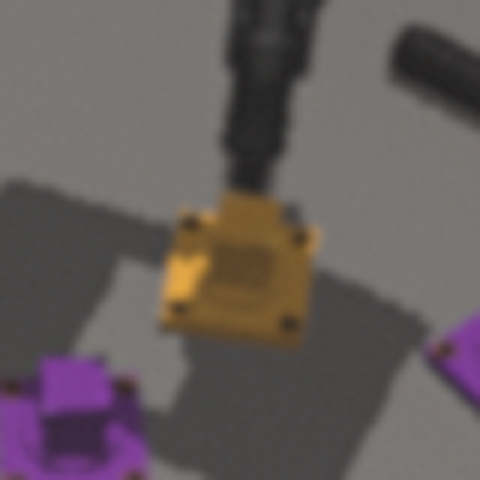

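>>> play_rows([
  [0,[0.0015,0.0005,0.03],0],
  [0,[0.0015,0.0005,0.06],0],
  [0,[0.0015,0.0005,0.078],0],
  [0,[0.0015,0.0005,0.081],0],
  [0,[0.0015,0.0005,0.081],0],
  [0,[0.0015,0.0005,0.081],0],
])

```text
clock: 11.18
eef_pos: [432.1, 263.7, 21.4]
tool_rot: [[0.829, 0.56, 0.001], [0.56, -0.829, 0.0], [0.001, 0.0, -1.0]]
contact_force: [-0.3, -0.9, 0.3]
gripper_width: 0.997
```

```bash
python3 d.py 430.3 263.3 19.5 34.1
```

```text
clock 11.18 tcp [432.1 263.7  21.4] yaw 34.04 F [-0.3 -0.9  0.3] w 0.9973600512065309
shift m [-0.0017 -0.0007  0.0019] turn -0.06
```

>>> play_rows([
  [40,[-0.0015,-0.0005,0.002],0],
  [80,[-0.0015,-0.0005,0.002],0],
  [110,[-0.0015,-0.0005,0.002],0],
  [130,[-0.0015,-0.0005,0.002],0],
  [150,[-0.0015,-0.0005,0.002],0],
  [170,[-0.0015,-0.0005,0.002],0],
  [190,[-0.0015,-0.0005,0.002],0],
  [210,[-0.0015,-0.0005,0.002],0],
  [220,[-0.0015,-0.0005,0.002],0],
  [220,[-0.0015,-0.0005,0.002],0],
  [220,[-0.0015,-0.0005,0.002],0],
], newtons=80)

```text
clock: 12.1
eef_pos: [429.9, 263.6, 19.3]
tool_rot: [[0.828, 0.561, 0.001], [0.561, -0.828, -0.0], [0.001, 0.001, -1.0]]
contact_force: [-0.7, -2.8, 6.8]
gripper_width: 0.314
```

```bash
python3 d.py 430.3 263.3 160 34.1
```

```text
clock 12.1 tcp [429.9 263.6  19.3] yaw 34.15 F [-0.7 -2.8  6.8] w 0.31437599272244254
shift m [ 0.0002  0.0006 -0.1407] turn 0.05
```

>>> play_rows([
  [220,[0,0,-0.01],0],
  [220,[0,0,-0.03],0],
  [220,[0,0,-0.06],0],
  [220,[0,0,-0.095],0],
  [220,[0,0,-0.13],0],
  [220,[0,0,-0.15],0],
  [220,[0,0,-0.16],0],
  [220,[0,0,-0.16],0],
  [220,[0,0,-0.16],0],
])

```text
clock: 12.85
eef_pos: [428.5, 263.6, 177.6]
tool_rot: [[0.828, 0.561, -0.001], [0.561, -0.828, -0.0], [-0.001, -0.0, -1.0]]
contact_force: [-1.0, -1.0, -4.7]
gripper_width: 0.31
```

```bash
python3 d.py 618.0 -46.4 180 4
python3 - <<'E'
from h import *
p=read_camera("scene"); x,y=w2p(p,read_state()["eef_pos"]).round().astype(int); save(p,"i_sc.png",(x-40,y-40,x+40,y+40),6)
E
```

```text
clock 12.85 tcp [428.5 263.6 177.6] yaw 34.13 F [-1.  -1.  -4.7] w 0.3103520563093322
shift m [-0.0171  0.3629 -0.0026] turn 30.13
```

View pics/i_sc.png

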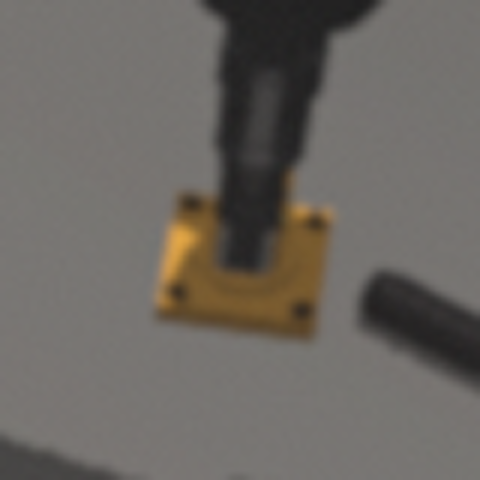

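>>> play_rows([
  [220,[-0.001,0.012,0],2],
  [220,[-0.003,0.04,0],5],
  [220,[-0.005,0.075,0],8],
  [220,[-0.007,0.112,0],11],
  [220,[-0.009,0.15,0],14],
  [220,[-0.01,0.188,0],17],
  [220,[-0.011,0.226,0],20],
  [220,[-0.013,0.264,0],23],
  [220,[-0.015,0.3,0],26],
  [220,[-0.016,0.332,0],28],
  [220,[-0.017,0.353,0],30.1],
  [220,[-0.017,0.363,0],30.1],
])

```text
clock: 13.9
eef_pos: [618.9, -50.1, 175.8]
tool_rot: [[0.998, 0.064, -0.003], [0.064, -0.998, -0.0], [-0.003, -0.0, -1.0]]
contact_force: [-1.5, -0.1, -4.8]
gripper_width: 0.311
```

```bash
python3 d.py 618.0 -46.4 140 4
```

```text
clock 13.9 tcp [618.9 -50.1 175.8] yaw 3.69 F [-1.5 -0.1 -4.8] w 0.31104476770626527
shift m [-0.0005 -0.0038  0.0358] turn -0.31
```

>>> play_rows([
  [220,[0,0,0.01],0],
  [220,[0,0,0.02],0],
  [220,[0,0,0.03],0],
  [220,[0,0,0.033],0],
  [220,[0,0,0.033],0],
  [220,[0,0,0.033],0],
  [220,[0,0,0.033],0],
])

```text
clock: 14.48
eef_pos: [619.1, -45.6, 146.1]
tool_rot: [[0.997, 0.071, 0.001], [0.071, -0.997, -0.0], [0.001, 0.0, -1.0]]
contact_force: [0.2, -0.3, -5.1]
gripper_width: 0.31
```

```bash
python3 d.py 618.0 -46.4 140 4
python3 - <<'E'
from h import *
p=read_camera("scene"); t=np.array(read_state()["eef_pos"]); x,y=w2p(p,t).round().astype(int); print(t.round(1),x,y); save(p,"j_sc.png",(x-40,y-40,x+40,y+40),7)
E
```

```text
clock 14.48 tcp [619.1 -45.6 146.1] yaw 4.09 F [ 0.2 -0.3 -5.1] w 0.3100554525332517
shift m [-0.0011  0.0007  0.0061] turn 0.09
[619.3 -45.9 146.3] 333 260
```

View pics/j_sc.png

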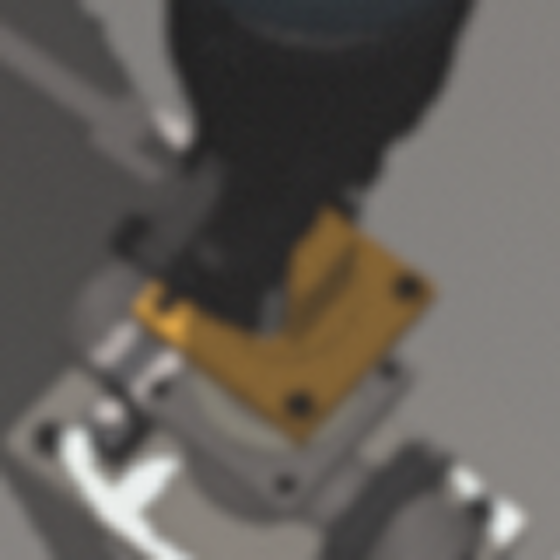

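Run:
```python
from holes import *
p=read_camera("scene"); s=read_state(); t=np.array(s["eef_pos"]); o=np.array([333-40,260-40]); print(t.round(1))
for nm,(x,y),z in(("capR",(408,287),t[2]-9.3),("capB",(299,404),t[2]-9.3),("capL",(168,301),t[2]-9.3),("flR",(388,369),84),("flB",(285,484),84),("flL",(160,388),84)):
    uv=np.array([(x+.5)/7-.5,(y+.5)/7-.5])+o; r=refine(p,uv); print(nm,uv.round(1),r.round(1),px2w(p,r,z).round(1),px2w(p,uv,z).round(1))
```

```text
[619.3 -46.  146.4]
capR [350.9 260.6] [350.8 260.8] [643.9 -17.2 137.1] [643.6 -16.8 137.1]
capB [335.3 277.3] [335.4 277.6] [647.4 -68.  137.1] [646.8 -67.6 137.1]
capL [316.6 262.6] [318.7 260.1] [595.5 -62.8 137.1] [596.4 -69.9 137.1]
flR [348.  272.3] [347.8 272.1] [641.8 -18.1  84. ] [642.5 -18.2  84. ]
flB [333.3 288.7] [333.3 288.9] [646.6 -69.4  84. ] [646.3 -69.1  84. ]
flL [315.4 275. ] [315.8 275.5] [598.1 -72.9  84. ] [596.7 -72.5  84. ]
```

>>> play_rows([
  [220,[-0.0014,0.0004,0.003],0],
  [220,[-0.0014,0.0004,0.006],0],
  [220,[-0.0014,0.0004,0.009],0],
  [220,[-0.0014,0.0004,0.01],0],
  [220,[-0.0014,0.0004,0.01],0],
  [220,[-0.0014,0.0004,0.01],0],
])

```text
clock: 15.08
eef_pos: [617.4, -46.8, 135.3]
tool_rot: [[0.998, 0.07, -0.0], [0.07, -0.998, 0.0], [-0.0, -0.0, -1.0]]
contact_force: [0.0, 0.5, -3.8]
gripper_width: 0.313
```

>>> play_rows([
  [220,[0,0,0.001],0],
  [220,[0,0,0.002],0],
  [220,[0,0,0.003],0],
  [220,[0,0,0.004],0],
  [220,[0,0,0.004],0],
])

```text
clock: 15.5
eef_pos: [617.3, -46.7, 131.2]
tool_rot: [[0.998, 0.07, -0.0], [0.07, -0.998, 0.0], [-0.0, -0.0, -1.0]]
contact_force: [0.2, -0.2, -4.2]
gripper_width: 0.311
```

>>> play_rows([
  [220,[0.0004,0,0.002],0],
  [220,[0.0004,0,0.004],0],
  [220,[0.0004,0,0.006],0],
  [220,[0.0004,0,0.008],0],
  [220,[0.0004,0,0.008],0],
])

```text
clock: 15.92
eef_pos: [617.5, -46.7, 122.8]
tool_rot: [[0.998, 0.07, -0.001], [0.07, -0.998, 0.0], [-0.001, -0.0, -1.0]]
contact_force: [-0.2, 0.4, -4.2]
gripper_width: 0.312
```

>>> play_rows([
  [220,[0,0,0.002],0],
  [220,[0,0,0.0035],0],
  [220,[0,0,0.0035],0],
  [220,[0,0,0.0035],0],
])

```text
clock: 16.25
eef_pos: [617.8, -46.7, 119.9]
tool_rot: [[0.998, 0.07, -0.0], [0.07, -0.998, 0.0], [-0.0, -0.0, -1.0]]
contact_force: [0.3, 0.2, -4.2]
gripper_width: 0.312
```

```bash
python3 d.py 618.0 -46.4 109.5 4
python3 - <<'E'
from h import *
p=read_camera("scene"); t=np.array(read_state()["eef_pos"]); x,y=w2p(p,t).round().astype(int); print(t.round(1),x,y); save(p,"k_sc.png",(x-40,y-40,x+40,y+40),7)
E
```

```text
clock 16.25 tcp [617.8 -46.7 119.9] yaw 4.03 F [ 0.3  0.2 -4.2] w 0.3117683703853875
shift m [ 0.0002 -0.0003  0.0104] turn 0.03
[617.9 -46.8 120. ] 331 266
```

View pics/k_sc.png

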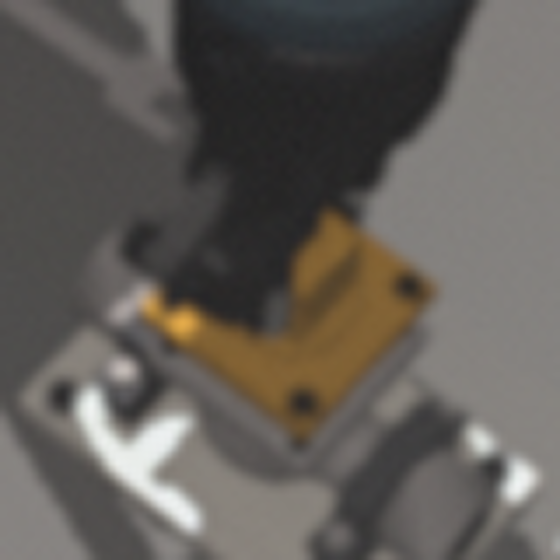

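>>> play_rows([
  [220,[0,-0.0002,0.002],0],
  [220,[0,-0.0002,0.004],0],
  [220,[0,-0.0002,0.006],0],
  [220,[0,-0.0002,0.008],0],
  [220,[0,-0.0002,0.009],0],
  [220,[0,-0.0002,0.009],0],
])

```text
clock: 16.8
eef_pos: [618.3, -46.7, 112.3]
tool_rot: [[0.998, 0.07, 0.001], [0.07, -0.998, -0.001], [0.001, 0.001, -1.0]]
contact_force: [-4.4, -0.1, 7.6]
gripper_width: 0.315
```

>>> play_rows([
  [220,[0,0,0.0005],0],
  [220,[0,0,0.001],0],
  [220,[0,0,0.001],0],
  [220,[0,0,0.001],0],
])

```text
clock: 17.13
eef_pos: [618.3, -46.7, 111.6]
tool_rot: [[0.998, 0.07, 0.001], [0.07, -0.998, -0.001], [0.001, 0.001, -1.0]]
contact_force: [-4.6, 1.4, 8.1]
gripper_width: 0.314
```

>>> play_rows([
  [220,[0,0,0.0005],0],
  [220,[0,0,0.001],0],
  [220,[0,0,0.001],0],
  [220,[0,0,0.001],0],
])

```text
clock: 17.47
eef_pos: [618.3, -46.7, 110.7]
tool_rot: [[0.998, 0.07, 0.001], [0.07, -0.998, -0.001], [0.001, 0.001, -1.0]]
contact_force: [-4.4, 0.1, 8.5]
gripper_width: 0.314
```

>>> play_rows([
  [220,[-0.0005,0,0.0005],0],
  [220,[-0.0005,0,0.001],0],
  [220,[-0.0005,0,0.0015],0],
  [220,[-0.0005,0,0.0015],0],
  [220,[-0.0005,0,0.0015],0],
])

```text
clock: 17.88
eef_pos: [618.3, -46.8, 109.5]
tool_rot: [[0.998, 0.07, 0.002], [0.07, -0.998, -0.001], [0.002, 0.001, -1.0]]
contact_force: [-4.7, 0.3, 9.6]
gripper_width: 0.313
```

>>> play_rows([
  [220,[0,0,0.0005],0],
  [220,[0,0,0.001],0],
  [220,[0,0,0.001],0],
  [220,[0,0,0.001],0],
])

```text
clock: 18.22
eef_pos: [618.3, -46.7, 109.3]
tool_rot: [[0.998, 0.07, 0.002], [0.07, -0.998, -0.001], [0.002, 0.001, -1.0]]
contact_force: [-6.4, 1.9, 14.2]
gripper_width: 0.316
```

>>> play_rows([
  [220,[0,0,0.0005],0],
  [220,[0,0,0.001],0],
  [220,[0,0,0.0015],0],
  [220,[0,0,0.0015],0],
  [220,[0,0,0.0015],0],
  [220,[0,0,0.0015],0],
])

```text
clock: 18.72
eef_pos: [618.3, -46.8, 109.2]
tool_rot: [[0.998, 0.071, 0.002], [0.071, -0.998, -0.001], [0.002, 0.001, -1.0]]
contact_force: [-11.6, 1.6, 23.4]
gripper_width: 0.317
```

```bash
python3 d.py 618.0 -46.4 109.3 4
python3 - <<'E'
from h import *
print(read_state()["tool_rot"])
p=read_camera("scene"); t=np.array(read_state()["eef_pos"]); x,y=w2p(p,t).round().astype(int); print(t.round(1),x,y); save(p,"l_sc.png",(x-40,y-40,x+40,y+40),7)
p=read_camera("top"); x,y=w2p(p,t).round().astype(int); save(p,"l_top.png",(x-40,y-40,x+40,y+40),6)
E
```

```text
clock 18.72 tcp [618.3 -46.8 109.2] yaw 4.05 F [-11.6   1.6  23.4] w 0.3166680421141788
shift m [-0.0003 -0.0004 -0.0001] turn 0.05
[[ 9.97500741e-01  7.06161614e-02  2.37274339e-03]
 [ 7.06184510e-02 -9.97502999e-01 -8.95334079e-04]
 [ 2.30359359e-03  1.06065587e-03 -9.99996784e-01]]
[618.3 -46.8 109.2] 331 268
```

View pics/l_sc.png

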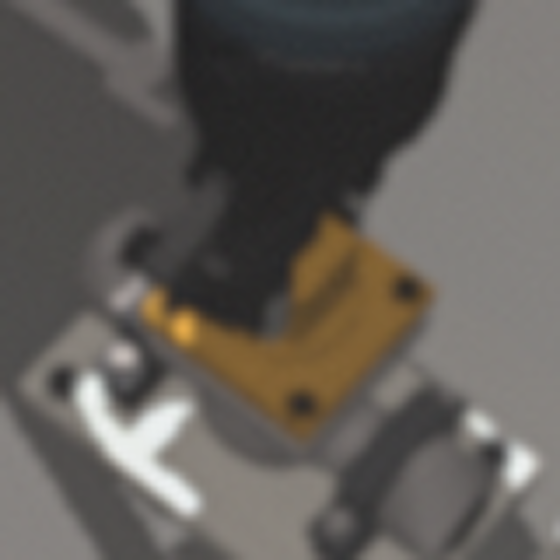

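View pics/l_top.png

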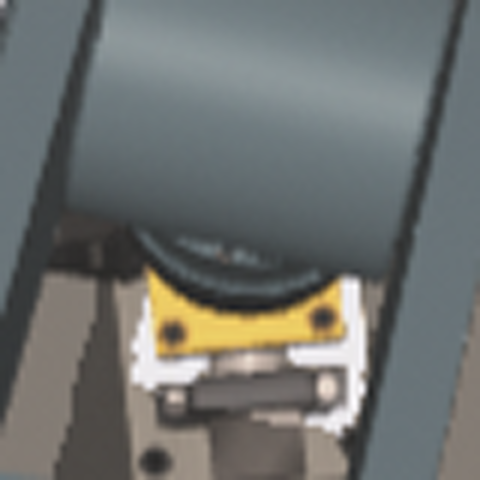

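>>> play_rows([
  [220,[0,0,0],0],
  [220,[0,0,0],0],
  [220,[0,0,0],0],
  [220,[0,0,0],0],
])

```text
clock: 19.15
eef_pos: [618.3, -46.8, 109.2]
tool_rot: [[0.998, 0.071, 0.002], [0.071, -0.998, -0.001], [0.002, 0.001, -1.0]]
contact_force: [-11.3, 1.7, 23.0]
gripper_width: 0.309
```

Run:
```python
from holes import *
p=read_camera("scene"); o=np.array([331-40,268-40]); W=[]
for (x,y) in((407,286),(301,403)):
    r=refine(p,np.array([(x+.5)/7-.5,(y+.5)/7-.5])+o); W.append(px2w(p,r,100)); print(W[-1].round(1))
a=np.radians(4.0);R=np.array([[np.cos(a),-np.sin(a)],[np.sin(a),np.cos(a)]])
print("centre (scene; flange 619.0,-45.3):",(np.mean(W,0)[:2]-R@[25.5,0]).round(1))
```

```text
[642.7 -18.2 100. ]
[646.3 -68.9 100. ]
centre (scene; flange 619.0,-45.3): [619.1 -45.3]
```

The cap is centred to within 0.1 mm by the scene camera, it's home, and the force is steady. Handing in.

```bash
python3 -c "
from h import *
print(job_done()); s=read_state(); print(s['clock'],s['eef_pos'],s['contact_force'])"
```

```text
the job is handed in; nothing more can be done
None
the job is handed in; nothing more can be done
```

The valve is closed up and the job is handed in at about 19 s, with the cap still gripped and pressed down. `job_done` gives no verdict, and a state read after it was refused, so I have no readings from the final second.

- **Gasket:** I laid the larger white gasket over the lip and released it. The top-camera overlay then put it within about 1 mm of the flange centre.
- **Cap:** I gripped the brass cap by its head, turned it 30° to square with the flange, and lowered it over the spindle with no resistance. It was then pressed home.
- **Last checks before hand-in:**
  - The fingertips were at 109.2 mm, which puts the cap's underside about 90 mm above the bench, or 6 mm above the flange face.
  - The upward force was steady at about 23 N and rose sharply over the last 2.5 mm of commanded travel, so the cap is bearing on the gasket.
  - The cap centre by the scene camera was within 0.1 mm of the flange centre, with the tool at 4.05° against the flange's 4.0° and level.
- **Not ideal:** a sideways force of about 11 N in x remained while pressing. I left it, because the spindle keeps the cap within about 1.25 mm of centre.
- **Not checked:** the spring cup is hidden under the cap, so its travel is only inferred from the cap's height.
- **Other things on the bench:** I kept the arm's path clear of them, but did not measure them again at the end.

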